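# Fit the hose adaptor and hold the sweep-in hood's flap open

## Task

Get the green dust-extraction hood ready for sweeping up the shavings: push the orange hose adaptor, wide end down, fully home on the hood's upright spigot (do not drop it on) and let go of it. Then lift the hood's sprung flap by its wooden knob to 45 degrees from shut, where it stands level, and stay there holding it by the knob: the program finishes while still holding the flap open at that angle. Leave the other things on the bench where they are.

Things in the scene. Friction and masses are not known exactly. Their poses are not given: they have to be found in the camera images.
- adaptor: orange rigid hose adaptor (stepped tube, open both ends), 80 g, standing upright on its wide end: skirt outer dia 47, bore 41, 0 to 46 high; cone 46 to 56; neck outer dia 36, 56 to 100 high (top). Origin: centre of its underside (wide end), z up its axis. Grip the neck from above. Stands in one of three places, shared with the grey coupler and yellow tin
- hood: green metal dust hood fixed to the bench: box 108 deep x 250 wide x 120 high with a spigot on top; before it a sloping mouth shut by an aluminium flap. Origin on the bench under the middle of the flap's hinge line; x from mouth to back, y along the hinge, z up. Base plate spans x -131 to 125, y -150 to 150; pale shavings lie before the mouth
- spigot_seat (a point): centre of the flat dark collar's top at the foot of the hood's upright round steel spigot, 126 above the bench, 58 behind the hinge line (hood x 58, y 0). The spigot rises 36 above this point: dia 38 for the first 30, then tapering to 33 at its end. The adaptor is fully home when its wide end rests on the collar
- flap_hinge (a point): middle of the flap's hinge line, 122 above the bench (hood x 0, y 0); the line runs along hood y
- knob_center (a point): grip point, centre of the dark wooden knob on the flap; knob round about the flap's normal, dia 29 here, 42 tall. Flap frame: 120 from the hinge line, 31 out from the plane through the hinge along the flap's underside. Flap shut: 107 before the hinge line, 59 above the bench; flap level: 120 before, 153 above. z axis = flap's outward normal
- knob: the same knob; origin at its foot on the middle of the flap's outer face, 120 from the hinge line, z along the flap's outward normal. It turns with the flap only
- flap (a joint): flap angle, rad: 0 shut (sloping 45 degrees down from the hinge towards the mouth, knob side up), grows as its lower edge is lifted, 0.785 when level, stop at 1.6. Plate 154 long, 240 wide, 3 thick, 250 g with knob. Spring and weight always pull it shut (about 3 N at the knob when shut, 4 N when level); it never stays open by itself
- coupler: plain grey plastic ring coupler, outer diameter 62, bore 54, 50 high, standing on end; too wide for the spigot, not used (bystander; origin at its underside)
- wax_tin: round yellow tin with a brass lid, diameter 76, 42 high (bystander; origin at its underside)
- mallet: joiner's wooden mallet lying flat, head 75 x 130 x 62 high, handle to 300 from the head's centre along its -x (bystander; origin at its underside)
- square: try square lying flat, dark wooden stock 115 x 26 x 16 with a steel blade 200 long (bystander; origin at its underside)
- bench_brush: wooden bench brush with black bristles, 275 long, 55 high (bystander; origin at its underside)
- offcut: pale wooden offcut 85 x 190 x 40 (bystander; origin at its underside)
Mind the look-alikes: they are no part of the job. What is meant by the adaptor is not purple, and is the larger of those in its own colour.

How it is judged:
By the outcome, as a careful person would: the job done as asked, in the order asked, and still so for the second after the job is handed in, while the arm keeps its last pose, push and grip.
It also fails if it takes over 54 s, if anything falls off the work surface, if the arm or the gripper's body presses on something with over 40 N, if the wrist force passes 120 N, or if a joint passes its speed limit or range.

## Robot

A 7-joint arm with a two-finger parallel gripper is mounted at the origin on the work surface. World frame = base frame: x ahead of the robot, y to its left, z up, the work surface at z = 0. Lengths are in mm, angles in rad, forces in N, time in s.
With the tool pointing down it reaches from about 350 to 900 mm from the base axis. Payload 19.9 kg.
Tool frame: the origin (TCP) lies between the finger pads; the fingertips stand 25 mm ahead of it and the grasp point (between the pads) lies 6 mm ahead of it; z points along the fingers, y is the direction in which the jaws open and shut (so a half turn about z gives the same grasp; the last joint's range is limited). The gripper opens to 85 mm and grips with 20 to 120 N. Pads are 22 mm wide; open, the fingers measure 114 mm over their backs; the gripper's body (76 mm by 85 mm) begins 54 mm behind the grasp point. The pads swing forward as they close: fully open they stand 13 mm farther back than shut.
Start: joints at [1.185, 0.417, -0.01, 1.614, 0.005, 1.111, -0.053], TCP at [210.663, -588.409, 256.26] pointing down, gripper open.
Joint ranges: [-2.81, 2.81], [-0.39, 2.02], [-1.27, 1.25], [0.06, 2.57], [-1.19, 4.33], [0.19, 2], [-2.82, 2.82]. Speed limits (rad/s): [1.89, 1.89, 2.39, 2.39, 3.01, 3.01, 3.01].

## Interface

Orientations are given as a 3x3 rotation matrix whose columns are the frame's x, y, z axes.
In Python, from plant import readout, viewer, order gives the robot as it stands.
- The arm moves only by the tool move_arm, never from a script. Its argument "rows" is a list of rows, each an object of numbers: "tx", "ty", "tz": the shift along the world's x, y, z in m; "wx", "wy", "wz": the turn, a rotation vector about the world's x, y, z in rad; "gripper": the opening, from 0 (shut) to 1 (fully open). In form: [{"tx": .., "ty": .., "tz": .., "wx": .., "wy": .., "wz": .., "gripper": ..}, ...]. A call has 1 to 5 rows; each row shifts and turns the commanded pose from where the row before left it; what a row does not reach is not made up. A row lasts 1/10 s, in which the tool goes at most 50 mm and 8.59 degrees, less where a joint would pass 70% of its speed; a pose out of reach is approached as far as the arm can. A call with a gripper value outside its range is refused whole. The fingers move at their own pace and stop on an object; the grip force is fixed at half the most. Time passes only in rows, so rows that do not move let the fingers close. It gives the time, the measured TCP pose, the force and the opening at its end, in the units of the state.
- readout.state(): the state, without advancing time (a new reading comes with each control period).
- viewer.read_camera(name): name is "side" or "top"; returns (picture, depth): 420x560x3 uint8, blue, green, red; 420x560 float32, mm along the optical axis (not along the pixel's ray), 0 where there is no reading.
- viewer.camera_params(name): a dict with "camera_matrix" (3x3 intrinsics, pixels), "R" (3x3) and "t" (3): a world point X has camera coordinates R X + t. Camera axes: x right, y down, z forward; pixel columns grow to the right and rows downward; lengths in mm; the calibration is good to about 2 mm. A picture is of the moment at which its call begins. camera_params takes no time and is no camera call.
- order.job_done(): hands the job in, once; it reports no verdict.
The state is a dict: "time_s": time; "joints": joint angles; "qd": joint speeds; "effort": joint torques, N m; "tool_pos": TCP position; "tool_rot": TCP orientation; "wrist_force": force on the tool from outside, world axes, zero at the start; "wrist_torque": the same for the moment, N m; "grip_width": finger opening in mm.
Only numpy, scipy, OpenCV 4.12 (cv2) and the standard library are available. Lean on these libraries where they do the work, as an engineer would, in place of code of your own. Each camera call takes 0.05 s, during which the arm holds its last target.

## Working session

There is one attempt and no reset: what is moved stays moved. The work goes in short steps, Python scripts to look and compute and a tool call to move; the robot and the scene stay as the last step left them, time stands still between calls to the robot, and variables do not carry over. Pictures are saved under pics/ and viewed, and the job is handed in when it is done.

Besides the shell and the picture viewer there is one more tool, called after ">>>" as name([rows], argument=value, ...), one row to a line, values as JSON. move_arm: Moves the arm, as the interface text tells. Its arguments: {"type":"object","properties":{"rows":{"type":"array"}},"required":["rows"]}

```bash
ls; mkdir -p pics; cat > h.py <<'E'
import numpy as np, cv2
from plant import readout, viewer, order
def grab(n,tag):
    p,d=viewer.read_camera(n); cv2.imwrite(f'pics/{tag}.png',p); np.save(f'pics/{tag}.npy',d); return p,d
def pt(n,u,v,d,r=1):
    c=viewer.camera_params(n);K=np.array(c['camera_matrix']);R=np.array(c['R']);t=np.array(c['t'])
    w=d[v-r:v+r+1,u-r:u+r+1]; z=np.median(w[w>0]) 
    return R.T@(np.linalg.inv(K)@np.array([u,v,1.])*z-t)
def pr(n,X):
    c=viewer.camera_params(n);K=np.array(c['camera_matrix']);x=K@(np.array(c['R'])@np.array(X,float)+np.array(c['t'])); return x[:2]/x[2]
def cloud(n,d):
    c=viewer.camera_params(n);K=np.array(c['camera_matrix']);R=np.array(c['R']);t=np.array(c['t'])
    v,u=np.mgrid[:d.shape[0],:d.shape[1]]
    P=np.stack([u,v,np.ones_like(u)],-1)@np.linalg.inv(K).T*d[...,None]
    return (P-t)@R
E
python3 - <<'E'
from h import *
np.set_printoptions(suppress=True,precision=3)
for n in('side','top'): grab(n,n+'0'); c=viewer.camera_params(n); print(n,c)
print(readout.state())
E
```

```text
pics
side {'camera_matrix': array([[524.433,   0.   , 272.617],
       [  0.   , 524.433, 209.819],
       [  0.   ,   0.   ,   1.   ]]), 'R': array([[-0.976, -0.217,  0.008],
       [-0.15 ,  0.645, -0.749],
       [ 0.157, -0.732, -0.662]]), 't': array([ 534.928,  109.913, 1597.704])}
top {'camera_matrix': array([[488.462,   0.   , 277.744],
       [  0.   , 488.462, 207.606],
       [  0.   ,   0.   ,   1.   ]]), 'R': array([[-0.018, -1.   ,  0.002],
       [-0.983,  0.017, -0.184],
       [ 0.184, -0.005, -0.983]]), 't': array([  57.095,  549.807, 1603.964])}
{'time_s': 0.1, 'joints': array([ 1.185,  0.418, -0.01 ,  1.614,  0.005,  1.111, -0.053]), 'qd': array([-0.001, -0.001,  0.   , -0.002, -0.001,  0.001,  0.001]), 'effort': array([  0.001, -86.583,   0.68 , -43.564,   0.019,   0.005,  -0.   ]), 'tool_pos': array([ 210.564, -588.157,  255.712]), 'tool_rot': array([[ 0.941,  0.337, -0.   ],
       [ 0.337, -0.941,  0.001],
       [-0.   , -0.001, -1.   ]]), 'wrist_force': array([ 0.333, -0.393, -0.927]), 'wrist_torque': array([ 0.013, -0.008,  0.031]), 'grip_width': 85.69174100738446}
```

View pics/side0.png

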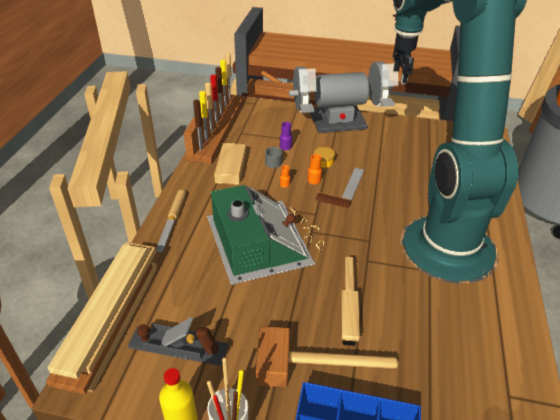

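View pics/top0.png

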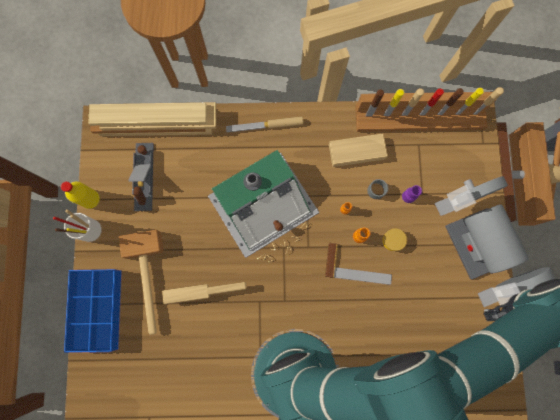

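Candidates for the adaptor:
- Large orange: side (315,168), top (362,236).
- Small orange: side (285,176), top (347,209).
- Purple: side (287,136), top (412,194).

By the description it's the larger orange. I'll check it in a close crop and measure.

```bash
python3 - <<'E'
from h import *
np.set_printoptions(suppress=True,precision=1)
s=cv2.imread('pics/side0.png');t=cv2.imread('pics/top0.png')
a=cv2.resize(s[125:205,240:380],None,fx=5,fy=5,interpolation=2)
b=cv2.resize(t[180:270,320:440],None,fx=5,fy=5,interpolation=2)
c=cv2.resize(s[175:285,200:320],None,fx=5,fy=5,interpolation=2)
e=cv2.resize(t[145:260,200:325],None,fx=5,fy=5,interpolation=2)
for n,i in zip(('ca','cb','cc','ce'),(a,b,c,e)): cv2.imwrite(f'pics/{n}.png',i)
for n,img in(('side',s),('top',t)):
    d=np.load(f'pics/{n}0.npy');P=cloud(n,d)
    hsv=cv2.cvtColor(img,cv2.COLOR_BGR2HSV)
    m=((hsv[...,0]>5)&(hsv[...,0]<16)&(hsv[...,1]>220)&(hsv[...,2]>150)).astype(np.uint8)
    k,l,st,ce=cv2.connectedComponentsWithStats(m)
    for i in range(1,k):
        if st[i,4]>30:
            Q=P[l==i]; Q=Q[Q[:,2]<200]; print(n,st[i],ce[i],'z',np.percentile(Q[:,2],[0,5,50,95,100]),'mean',Q.mean(0), Q.min(0),Q.max(0))
            T=Q[Q[:,2]>Q[:,2].max()-10];print('  top',len(T),T.mean(0),T.min(0),T.max(0))
    g=((hsv[...,0]>60)&(hsv[...,0]<85)&(hsv[...,1]>120)).astype(np.uint8)
    G=P[g>0]; G=G[(G[:,2]>100)&(G[:,2]<140)]; print('green',len(G),np.median(G[:,2]),G.mean(0))
    if len(G): print(cv2.minAreaRect(G[:,:2].astype(np.float32)))
E
```

```text
side [308 154  14  30 308] [314.7 169.2] z [ -6.1   6.   51.9  97.4 101.6] mean [ 449.9 -219.    53.3] [ 428.9 -252.2   -6.1] [ 473.1 -203.   101.6]
  top 45 [ 450.4 -225.9   96.5] [ 434.8 -250.3   91.6] [ 466.4 -206.5  101.6]
side [280 166  10  21 159] [284.7 176.4] z [-3.1  5.4 36.7 69.4 73.9] mean [ 545.2 -176.4   37.8] [ 529.9 -204.2   -3.1] [ 563.  -164.4   73.9]
  top 26 [ 544.8 -181.9   68.6] [ 535.  -196.3   64.2] [ 555.7 -169.7   73.9]
green 1869 119.42904844208364 [613.1 156.9 118.4]
((615.8894653320312, 131.64764404296875), (124.57257843017578, 253.2020263671875), 32.39060592651367)
green 16 120.30595373554067 [627.2 122.  120.6]
((610.2095947265625, 145.98658752441406), (92.39863586425781, 171.7406005859375), 43.302734375)
```

View pics/ca.png

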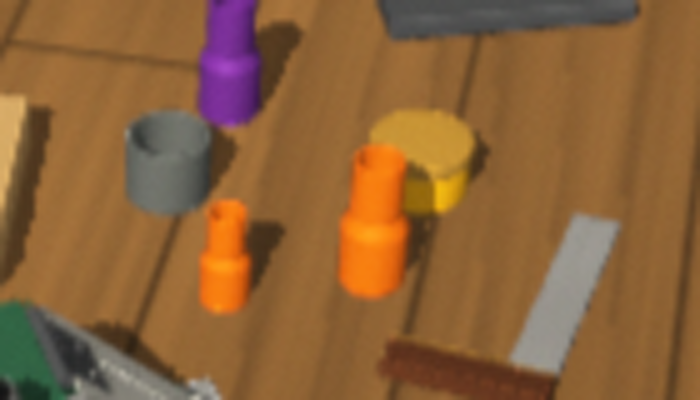

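View pics/cb.png

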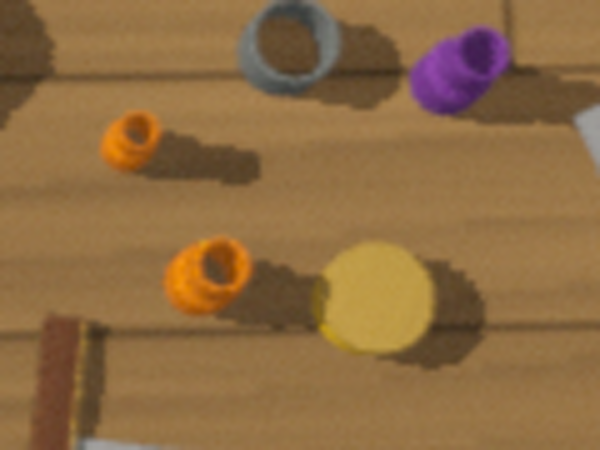

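View pics/cc.png

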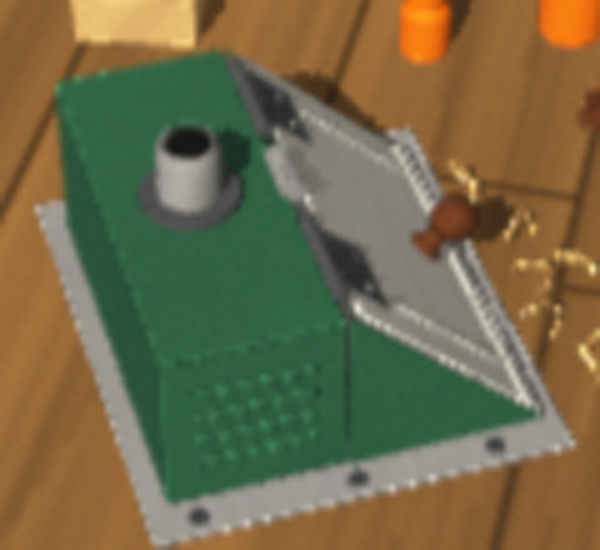

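View pics/ce.png

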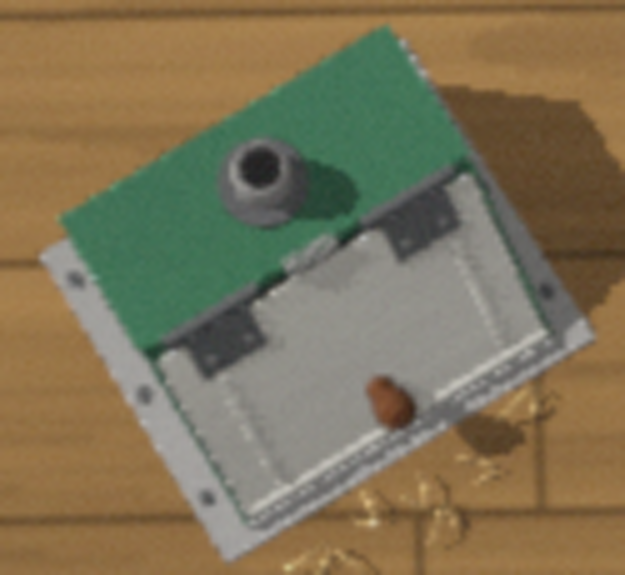

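```bash
cat >> h.py <<'E'
def onz(n,u,v,z):
    c=viewer.camera_params(n);K=np.array(c['camera_matrix']);R=np.array(c['R']);t=np.array(c['t'])
    o=-R.T@t; r=R.T@np.linalg.inv(K)@np.array([u,v,1.]); return o+r*(z-o[2])/r[2]
E
python3 - <<'E'
from h import *
from scipy.optimize import least_squares
np.set_printoptions(suppress=True,precision=2)
print('adaptor rim side',onz('side',240+380/5-.4,125+157/5-.4,100),'top',onz('top',320+222/5-.4,180+263/5-.4,100))
# skirt centre checks from silhouettes: fit cylinder outline of mask
for n in('side','top'):
    img=cv2.imread(f'pics/{n}0.png').astype(np.int32);hsv=cv2.cvtColor(img.astype(np.uint8),cv2.COLOR_BGR2HSV)
    m=(hsv[...,0]>3)&(hsv[...,0]<16)&(hsv[...,1]>215)&(hsv[...,2]>120)
    if n=='top': m&=(img[...,2]>150)
    m=m.astype(np.uint8)
    box=(300,145,335,190) if n=='side' else (350,222,375,248)
    mm=np.zeros_like(m);mm[box[1]:box[3],box[0]:box[2]]=m[box[1]:box[3],box[0]:box[2]]
    print(n,mm.sum())
    def sil(x,y):
        o=np.zeros((420*4,560*4),np.uint8);th=np.linspace(0,2*np.pi,40)
        for r,z0,z1 in((23.5,0,46),(18,46,100)):
            Q=[pr(n,[x+r*np.cos(a),y+r*np.sin(a),z]) for z in(z0,z1) for a in th]
            cv2.fillConvexPoly(o,cv2.convexHull(((np.array(Q)+.5)*4).round().astype(np.int32)),1)
        return cv2.resize(o.astype(np.float32),(560,420),interpolation=cv2.INTER_AREA)
    best=min(((np.abs(sil(450+dx,-220+dy)-mm)[box[1]-5:box[3]+5,box[0]-5:box[2]+5].sum(),450+dx,-220+dy) for dx in range(-14,15,2) for dy in range(-14,15,2)))
    print(best)
# hood
S=lambda u,v:(200+u/5-.4,175+v/5-.4); T=lambda u,v:(200+u/5-.4,145+v/5-.4)
ob=[('side',S(188,142),'spig'),('top',T(261,168),'spig'),
('side',S(38,205),'b++'),('side',S(155,545),'b+?'),('side',S(577,443),'b-?'),
('top',T(232,560),'bA'),('top',T(593,338),'bB'),('top',T(40,255),'bC')]
for n,p,k in ob: print(n,k,onz(n,*p,162 if k=='spig' else 3))
ob2=[('side',S(455,218)),('top',T(392,402))]
for n,p in ob2: print('knob',onz(n,*p,59))
for n,p in [('top',T(62,215)),('top',T(390,27)),('side',S(57,88)),('side',S(163,362)),('side',S(222,52)),('side',S(345,322))]: print('box120',n,onz(n,*p,120))
E
```

```text
adaptor rim side [ 451.45 -231.39  100.  ] top [ 455.23 -231.64  100.  ]
side 318Traceback (most recent call last):
  File "<stdin>", line 20, in <module>
  File "<stdin>", line 20, in <genexpr>
  File "<stdin>", line 17, in sil
  File "h.py", line 10, in pr
    c=viewer.camera_params(n);K=np.array(c['camera_matrix']);x=K@(np.array(c['R'])@np.array(X,float)+np.array(c['t'])); return x[:2]/x[2]
ValueError: time passes only in moves, steps and waits
```

```bash
python3 - <<'E'
s=open('h.py').read()
s=s.replace("viewer.camera_params(n)","CP(n)").replace("def grab","_c={}\ndef CP(n):\n    if n not in _c: _c[n]=viewer.camera_params(n)\n    return _c[n]\ndef grab",1)
open('h.py','w').write(s)
E
python3 - <<'E'
from h import *
np.set_printoptions(suppress=True,precision=2)
for n in('side','top'):
    img=cv2.imread(f'pics/{n}0.png').astype(np.int32);hsv=cv2.cvtColor(img.astype(np.uint8),cv2.COLOR_BGR2HSV)
    m=((hsv[...,0]>3)&(hsv[...,0]<16)&(hsv[...,1]>(215 if n=='side' else 200))&(hsv[...,2]>(120 if n=='side' else 150))).astype(np.uint8)
    box=(300,145,335,190) if n=='side' else (350,222,375,248)
    mm=np.zeros_like(m);mm[box[1]:box[3],box[0]:box[2]]=m[box[1]:box[3],box[0]:box[2]]
    if n=='top': mm=cv2.morphologyEx(mm,cv2.MORPH_CLOSE,np.ones((7,7)))
    print(n,mm.sum())
    def sil(x,y):
        o=np.zeros((420*4,560*4),np.uint8);th=np.linspace(0,2*np.pi,30)
        for r,z0,z1 in((23.5,0,46),(18,46,100)):
            Q=[pr(n,[x+r*np.cos(a),y+r*np.sin(a),z]) for z in(z0,z1) for a in th]
            cv2.fillConvexPoly(o,cv2.convexHull(((np.array(Q)+.5)*4).round().astype(np.int32)),1)
        return cv2.resize(o.astype(np.float32),(560,420),interpolation=cv2.INTER_AREA)
    L=sorted(((np.abs(sil(450+dx,-229+dy)-mm)[box[1]-5:box[3]+5,box[0]-5:box[2]+5].sum(),450+dx,-229+dy) for dx in range(-14,15,2) for dy in range(-14,15,2)))
    print(np.array(L[:4]))
S=lambda u,v:(200+u/5-.4,175+v/5-.4); T=lambda u,v:(200+u/5-.4,145+v/5-.4)
ob=[('side',S(188,142),'spig'),('top',T(261,168),'spig'),
('side',S(38,205),'b++'),('side',S(155,545),'b+?'),('side',S(577,443),'b-?'),
('top',T(232,560),'bA'),('top',T(593,338),'bB'),('top',T(40,255),'bC')]
for n,p,k in ob: print(n,k,onz(n,*p,162 if k=='spig' else 3))
for n,p in [('side',S(455,218)),('top',T(392,402))]: print('knob',onz(n,*p,59))
for n,p in [('top',T(62,215)),('top',T(390,27)),('side',S(57,88)),('side',S(163,362)),('side',S(222,52)),('side',S(345,322))]: print('box120',n,onz(n,*p,120))
E
```

```text
side 318
[[  48.44  452.   -231.  ]
 [  51.31  452.   -229.  ]
 [  52.31  452.   -233.  ]
 [  55.62  452.   -227.  ]]
top 176
[[  38.69  454.   -231.  ]
 [  38.81  456.   -231.  ]
 [  41.44  456.   -233.  ]
 [  42.88  454.   -229.  ]]
side spig [623.17 132.13 162.  ]
top spig [626.85 129.24 162.  ]
side b++ [755.4   37.07   3.  ]
side b+? [603.61 294.61   3.  ]
side b-? [384.33 164.47   3.  ]
top bA [390.96 158.91   3.  ]
top bB [541.   -93.32   3.  ]
top bC [606.71 292.18   3.  ]
knob [481.38  49.32  59.  ]
knob [489.94  47.74  59.  ]
box120 top [608.01 261.56 120.  ]
box120 top [732.2   44.94 120.  ]
box120 side [728.46  54.92 120.  ]
box120 side [602.26 264.5  120.  ]
box120 side [639.87  -1.51 120.  ]
box120 side [513.12 212.37 120.  ]
```

The crop confirms the larger orange at side (315,168): it stands upright with its wide end down. Both views agree within about 4 mm.

| Point | x | y | z |
|---|---|---|---|
| Adaptor | 453 | -231 | – |
| Spigot | 625 | 131 | – |
| Knob, flap shut | 484 | 47 | 59 |

Hood yaw is about 30.7°. Next I move above the adaptor.

>>> move_arm([
  {"tx":0.025,"ty":0.035,"gripper":1},
  {"tx":0.028,"ty":0.04,"gripper":1},
  {"tx":0.028,"ty":0.04,"gripper":1},
  {"tx":0.028,"ty":0.04,"gripper":1},
  {"tx":0.028,"ty":0.04,"gripper":1},
])

```text
invalid input
```

>>> move_arm([
  {"tx":0.028,"ty":0.04,"gripper":1},
  {"tx":0.028,"ty":0.04,"gripper":1},
  {"tx":0.028,"ty":0.04,"gripper":1},
  {"tx":0.02,"ty":0.04,"tz":-0.02,"gripper":1},
  {"tx":0.002,"ty":0.002,"tz":-0.03,"gripper":1},
])

```text
invalid input
```

>>> move_arm([
  {"gripper":1},
  {"gripper":1},
])

```text
invalid input
```

```bash
python3 - <<'E'
from h import *
s=readout.state();print(s['time_s'],s['tool_pos'],s['tool_rot'])
a,_=grab('side','s1');b,_=grab('top','t1')
cv2.imwrite('pics/s1c.png',cv2.resize(a[80:220,240:400],None,fx=4,fy=4,interpolation=2))
cv2.imwrite('pics/t1c.png',cv2.resize(b[170:310,300:460],None,fx=4,fy=4,interpolation=2))
E
```

```text
0.1 [ 210.56401597 -588.15724864  255.71234916] [[ 9.41486472e-01  3.37050461e-01 -4.58600816e-04]
 [ 3.37050762e-01 -9.41485909e-01  1.03274559e-03]
 [-8.36788293e-05 -1.12688776e-03 -9.99999362e-01]]
```

View pics/s1c.png

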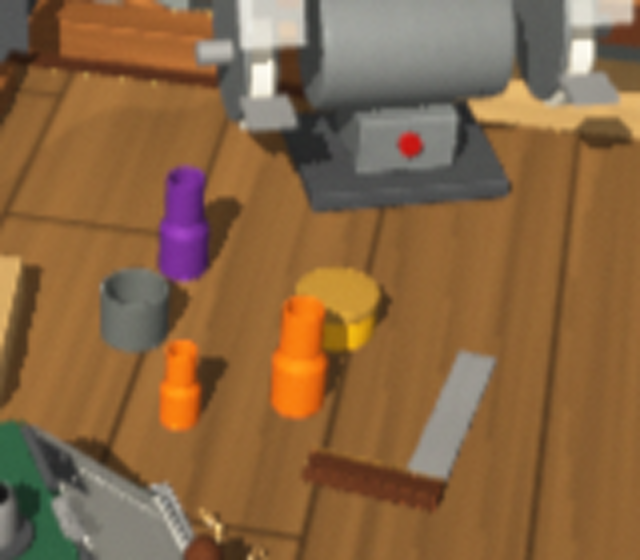

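View pics/t1c.png

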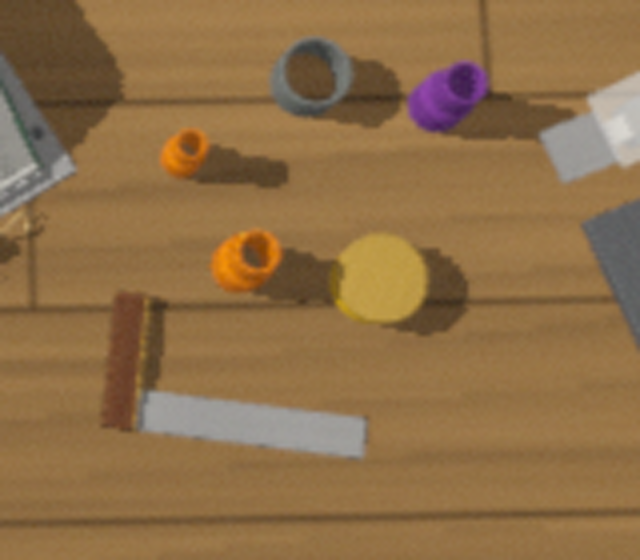

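The moves were refused, probably because every key is required, so the arm hasn't moved. I'll retry with full rows.

>>> move_arm([
  {"tx":0.025,"ty":0.035,"tz":0,"wx":0,"wy":0,"wz":0,"gripper":1},
  {"tx":0.028,"ty":0.04,"tz":0,"wx":0,"wy":0,"wz":0,"gripper":1},
  {"tx":0.028,"ty":0.04,"tz":0,"wx":0,"wy":0,"wz":0,"gripper":1},
  {"tx":0.028,"ty":0.04,"tz":0,"wx":0,"wy":0,"wz":0,"gripper":1},
  {"tx":0.028,"ty":0.04,"tz":0,"wx":0,"wy":0,"wz":0,"gripper":1},
])

```text
time_s: 0.7
tool_pos: [348.4, -391.6, 256.3]
tool_rot: [[0.942, 0.337, -0.0], [0.337, -0.942, -0.0], [-0.0, 0.0, -1.0]]
wrist_force: [1.2, -1.5, 0.1]
grip_width: 85.7
```

>>> move_arm([
  {"tx":0.028,"ty":0.04,"tz":0,"wx":0,"wy":0,"wz":0,"gripper":1},
  {"tx":0.028,"ty":0.04,"tz":0,"wx":0,"wy":0,"wz":0,"gripper":1},
  {"tx":0.028,"ty":0.04,"tz":0,"wx":0,"wy":0,"wz":0,"gripper":1},
  {"tx":0.021,"ty":0.04,"tz":-0.02,"wx":0,"wy":0,"wz":0,"gripper":1},
  {"tx":0,"ty":0,"tz":-0.036,"wx":0,"wy":0,"wz":0,"gripper":1},
])

```text
time_s: 1.2
tool_pos: [456.5, -228.4, 201.6]
tool_rot: [[0.939, 0.344, 0.005], [0.344, -0.939, -0.0], [0.004, 0.002, -1.0]]
wrist_force: [-0.0, -2.8, -1.4]
grip_width: 85.4
```

```bash
python3 - <<'E'
from h import *
s=readout.state();print(s['time_s'],s['tool_pos'])
a,_=grab('side','s2');b,_=grab('top','t2')
cv2.imwrite('pics/s2c.png',cv2.resize(a[80:220,240:400],None,fx=4,fy=4,interpolation=2))
cv2.imwrite('pics/t2c.png',cv2.resize(b[170:310,300:460],None,fx=4,fy=4,interpolation=2))
E
```

```text
1.2 [ 456.48845884 -228.37413925  201.57372559]
```

View pics/s2c.png

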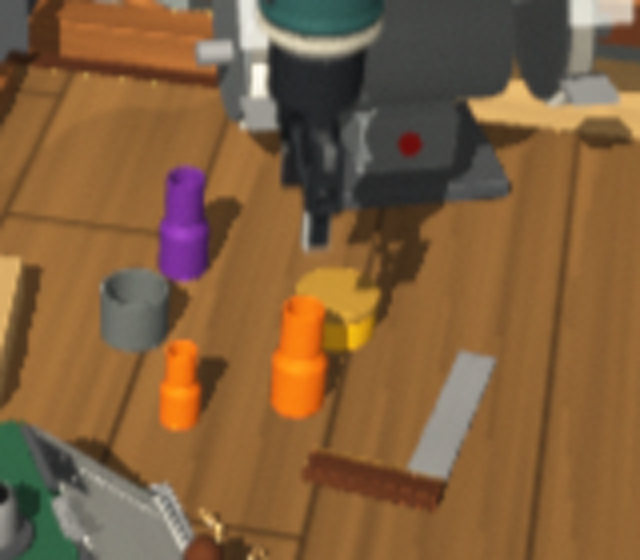

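View pics/t2c.png

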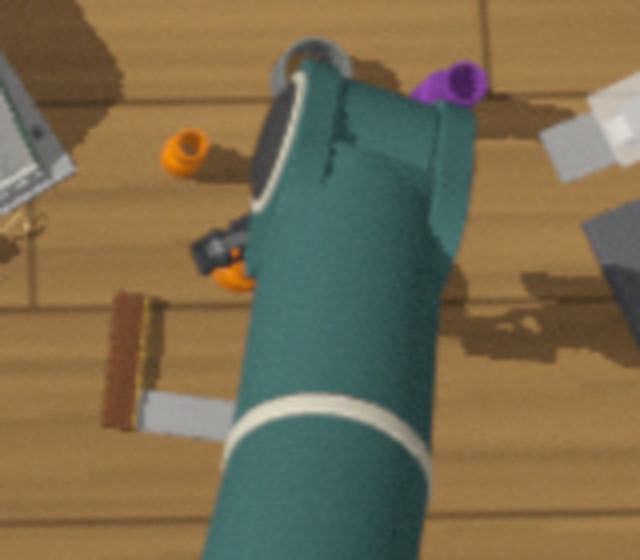

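>>> move_arm([
  {"tx":0,"ty":0,"tz":-0.03,"wx":0,"wy":0,"wz":0,"gripper":1},
  {"tx":0,"ty":0,"tz":0,"wx":0,"wy":0,"wz":0,"gripper":1},
  {"tx":0,"ty":0,"tz":0,"wx":0,"wy":0,"wz":0,"gripper":1},
])

```text
time_s: 1.6
tool_pos: [452.5, -234.3, 171.4]
tool_rot: [[0.942, 0.336, -0.0], [0.336, -0.942, -0.0], [-0.0, -0.0, -1.0]]
wrist_force: [0.1, -1.0, 0.7]
grip_width: 85.7
```

```bash
python3 - <<'E'
from h import *
s=readout.state();P=s['tool_pos'];R=s['tool_rot'];print(s['time_s'],P,s['wrist_force'])
a,_=grab('side','s3')
for off in((0,0,0),(0,0,25),(0,45,12),(0,-45,12)):
    q=pr('side',P+R@np.array(off)); print(off,q,(q-[290,110]+.5)*8)
print('rim',(pr('side',[453.5,-231,100])-[290,110]+.5)*8)
cv2.imwrite('pics/s3c.png',cv2.resize(a[110:185,290:360],None,fx=8,fy=8,interpolation=2))
E
```

```text
1.6 [ 452.536436   -234.26420369  171.44422661] [ 0.1083615  -1.0009735   0.65071711]
(0, 0, 0) [316.76402812 137.73012107] [218.11222494 225.84096853]
(0, 0, 25) [316.28606846 144.04847929] [214.2885477  276.38783432]
(0, 45, 12) [314.05421304 133.30139614] [196.43370435 190.4111691 ]
(0, -45, 12) [319.11013966 148.54834502] [236.8811173  312.38676012]
rim [203.85762049 371.88026389]
```

View pics/s3c.png

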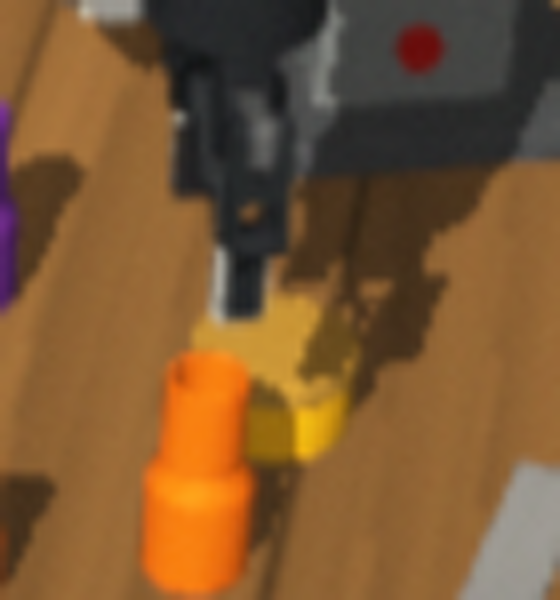

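>>> move_arm([
  {"tx":0.0005,"ty":0.003,"tz":-0.02,"wx":0,"wy":0,"wz":0,"gripper":1},
  {"tx":0,"ty":0,"tz":-0.025,"wx":0,"wy":0,"wz":0,"gripper":1},
  {"tx":0,"ty":0,"tz":-0.025,"wx":0,"wy":0,"wz":0,"gripper":1},
  {"tx":0,"ty":0,"tz":-0.014,"wx":0,"wy":0,"wz":0,"gripper":1},
  {"tx":0,"ty":0,"tz":0,"wx":0,"wy":0,"wz":0,"gripper":1},
])

```text
time_s: 2.15
tool_pos: [452.9, -230.5, 85.9]
tool_rot: [[0.942, 0.337, -0.001], [0.337, -0.942, 0.001], [-0.001, -0.001, -1.0]]
wrist_force: [-0.6, 0.0, 0.7]
grip_width: 85.2
```

>>> move_arm([
  {"tx":0,"ty":0,"tz":0,"wx":0,"wy":0,"wz":0,"gripper":0.6},
  {"tx":0,"ty":0,"tz":0,"wx":0,"wy":0,"wz":0,"gripper":0.5},
  {"tx":0,"ty":0,"tz":0,"wx":0,"wy":0,"wz":0,"gripper":0.2},
  {"tx":0,"ty":0,"tz":0,"wx":0,"wy":0,"wz":0,"gripper":0},
  {"tx":0,"ty":0,"tz":0,"wx":0,"wy":0,"wz":0,"gripper":0},
])

```text
time_s: 2.65
tool_pos: [453.7, -230.7, 87.2]
tool_rot: [[0.942, 0.337, 0.001], [0.337, -0.942, -0.001], [0.001, 0.001, -1.0]]
wrist_force: [-0.9, -0.4, 9.6]
grip_width: 34.9
```

>>> move_arm([
  {"tx":0,"ty":0,"tz":0,"wx":0,"wy":0,"wz":0,"gripper":0},
  {"tx":0,"ty":0,"tz":0,"wx":0,"wy":0,"wz":0,"gripper":0},
  {"tx":0,"ty":0,"tz":0,"wx":0,"wy":0,"wz":0,"gripper":0},
])

```text
time_s: 2.95
tool_pos: [453.7, -230.7, 87.2]
tool_rot: [[0.942, 0.337, 0.001], [0.337, -0.942, -0.001], [0.001, 0.001, -1.0]]
wrist_force: [-2.1, 1.2, 10.7]
grip_width: 35.1
```

>>> move_arm([
  {"tx":0,"ty":0,"tz":0.01,"wx":0,"wy":0,"wz":0,"gripper":0},
  {"tx":0,"ty":0,"tz":0.04,"wx":0,"wy":0,"wz":0,"gripper":0},
  {"tx":0,"ty":0,"tz":0.05,"wx":0,"wy":0,"wz":0,"gripper":0},
  {"tx":0,"ty":0,"tz":0.05,"wx":0,"wy":0,"wz":0,"gripper":0},
  {"tx":0.01,"ty":0.02,"tz":0.04,"wx":0,"wy":0,"wz":0,"gripper":0},
])

```text
time_s: 3.45
tool_pos: [462.2, -212.2, 280.0]
tool_rot: [[0.943, 0.334, 0.002], [0.334, -0.943, -0.002], [0.001, 0.002, -1.0]]
wrist_force: [0.9, -0.8, -0.9]
grip_width: 35.1
```

>>> move_arm([
  {"tx":0.02,"ty":0.042,"tz":0.01,"wx":0,"wy":0,"wz":0,"gripper":0},
  {"tx":0.02,"ty":0.042,"tz":0,"wx":0,"wy":0,"wz":0,"gripper":0},
  {"tx":0.02,"ty":0.042,"tz":0,"wx":0,"wy":0,"wz":0,"gripper":0},
  {"tx":0.02,"ty":0.042,"tz":0,"wx":0,"wy":0,"wz":0,"gripper":0},
  {"tx":0.02,"ty":0.042,"tz":0,"wx":0,"wy":0,"wz":0,"gripper":0},
])

```text
time_s: 3.95
tool_pos: [563.4, 1.4, 287.3]
tool_rot: [[0.942, 0.337, 0.001], [0.337, -0.942, -0.0], [0.001, 0.0, -1.0]]
wrist_force: [1.4, -0.6, 0.4]
grip_width: 35.0
```

>>> move_arm([
  {"tx":0.02,"ty":0.042,"tz":0,"wx":0,"wy":0,"wz":0,"gripper":0},
  {"tx":0.02,"ty":0.042,"tz":0,"wx":0,"wy":0,"wz":0,"gripper":0},
  {"tx":0.02,"ty":0.04,"tz":0,"wx":0,"wy":0,"wz":0,"gripper":0},
  {"tx":0.001,"ty":0.008,"tz":0,"wx":0,"wy":0,"wz":0,"gripper":0},
  {"tx":0,"ty":0,"tz":0,"wx":0,"wy":0,"wz":0,"gripper":0},
])

```text
time_s: 4.45
tool_pos: [623.8, 133.3, 286.4]
tool_rot: [[0.941, 0.34, -0.001], [0.34, -0.941, 0.001], [-0.0, -0.001, -1.0]]
wrist_force: [-0.2, -0.4, -1.2]
grip_width: 35.2
```

```bash
python3 - <<'E'
from h import *
s=readout.state();P=s['tool_pos'];print(s['time_s'],P,s['wrist_force'],s['grip_width'])
a,_=grab('side','s4');b,_=grab('top','t4')
cv2.imwrite('pics/s4c.png',cv2.resize(a[120:250,190:310],None,fx=5,fy=5,interpolation=2))
cv2.imwrite('pics/t4c.png',cv2.resize(b[130:250,190:330],None,fx=5,fy=5,interpolation=2))
E
```

```text
4.45 [623.77242712 133.3485018  286.42750643] [-0.16975143 -0.35942408 -1.20091942] 35.1500963681186
```

View pics/s4c.png

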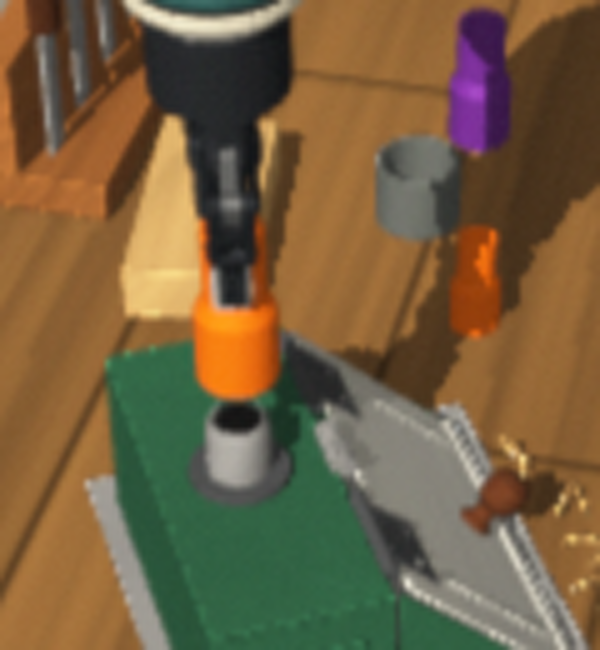

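View pics/t4c.png

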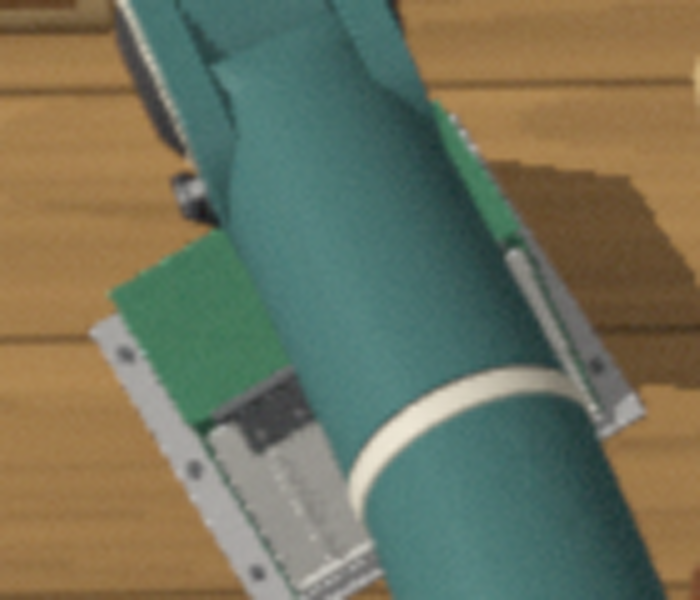

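>>> move_arm([
  {"tx":0,"ty":0,"tz":-0.015,"wx":0,"wy":0,"wz":0,"gripper":0},
  {"tx":0,"ty":0,"tz":0,"wx":0,"wy":0,"wz":0,"gripper":0},
  {"tx":0,"ty":0,"tz":0,"wx":0,"wy":0,"wz":0,"gripper":0},
])

```text
time_s: 4.85
tool_pos: [623.9, 130.6, 270.8]
tool_rot: [[0.942, 0.336, -0.001], [0.336, -0.942, -0.0], [-0.001, 0.0, -1.0]]
wrist_force: [0.8, 1.2, -1.0]
grip_width: 34.7
```

```bash
python3 - <<'E'
from h import *
s=readout.state();P=s['tool_pos'];print(s['time_s'],P,s['wrist_force'],s['grip_width'])
a,_=grab('side','s5')
print(s['tool_rot'].round(4))
o=cv2.resize(a[150:225,210:270],None,fx=8,fy=8,interpolation=2)
th=np.linspace(0,2*np.pi,60)
def circ(x,y,z,r,c):
    q=np.array([pr('side',[x+r*np.cos(t),y+r*np.sin(t),z]) for t in th]);cv2.polylines(o,[((q-[210,150]+.5)*8).round().astype(int)],True,c,1)
b=P[2]-87.2
circ(P[0],P[1],b,23.5,(255,0,0));circ(P[0],P[1],b+46,23.5,(255,0,0))
circ(625.2,132,162,16.5,(255,255,0));circ(625.2,132,132,19,(255,255,0));circ(625.2,132,126,19,(255,0,255))
cv2.imwrite('pics/s5c.png',o)
E
```

```text
4.85 [623.89129578 130.57456932 270.7824359 ] [ 0.82024942  1.22994948 -0.96368942] 34.68096665531982
[[ 9.419e-01  3.360e-01 -1.000e-03]
 [ 3.360e-01 -9.419e-01 -4.000e-04]
 [-1.100e-03  1.000e-04 -1.000e+00]]
```

View pics/s5c.png

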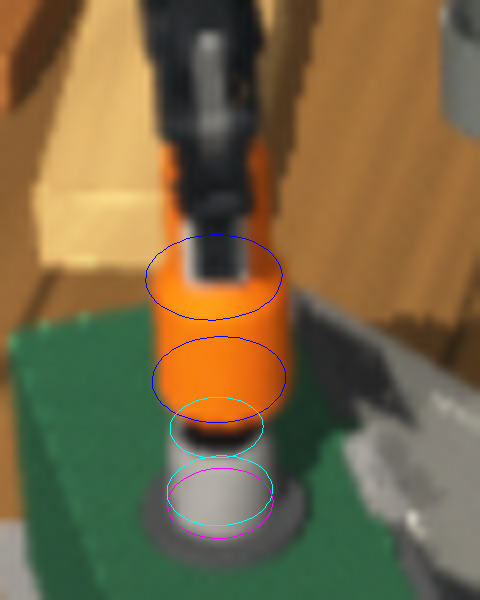

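>>> move_arm([
  {"tx":0.0015,"ty":0.001,"tz":-0.01,"wx":0,"wy":0,"wz":0,"gripper":0},
  {"tx":0,"ty":0,"tz":-0.006,"wx":0,"wy":0,"wz":0,"gripper":0},
  {"tx":0,"ty":0,"tz":-0.004,"wx":0,"wy":0,"wz":0,"gripper":0},
  {"tx":0,"ty":0,"tz":-0.003,"wx":0,"wy":0,"wz":0,"gripper":0},
  {"tx":0,"ty":0,"tz":-0.003,"wx":0,"wy":0,"wz":0,"gripper":0},
])

```text
time_s: 5.4
tool_pos: [625.7, 132.6, 245.0]
tool_rot: [[0.941, 0.337, -0.0], [0.337, -0.941, 0.0], [-0.0, -0.0, -1.0]]
wrist_force: [0.4, 0.1, -1.2]
grip_width: 35.0
```

>>> move_arm([
  {"tx":0,"ty":0,"tz":-0.002,"wx":0,"wy":0,"wz":0,"gripper":0},
  {"tx":0,"ty":0,"tz":-0.002,"wx":0,"wy":0,"wz":0,"gripper":0},
  {"tx":0,"ty":0,"tz":0,"wx":0,"wy":0,"wz":0,"gripper":0},
])

```text
time_s: 5.7
tool_pos: [625.6, 132.5, 241.1]
tool_rot: [[0.941, 0.337, -0.0], [0.337, -0.941, -0.0], [-0.0, -0.0, -1.0]]
wrist_force: [0.9, -0.7, -1.2]
grip_width: 35.0
```

>>> move_arm([
  {"tx":0,"ty":0,"tz":-0.002,"wx":0,"wy":0,"wz":0,"gripper":0},
  {"tx":0,"ty":0,"tz":-0.002,"wx":0,"wy":0,"wz":0,"gripper":0},
  {"tx":0,"ty":0,"tz":-0.002,"wx":0,"wy":0,"wz":0,"gripper":0},
])

```text
time_s: 6.0
tool_pos: [625.7, 132.6, 235.2]
tool_rot: [[0.941, 0.337, 0.0], [0.337, -0.941, 0.0], [0.0, 0.0, -1.0]]
wrist_force: [0.7, -0.3, -1.0]
grip_width: 35.1
```

>>> move_arm([
  {"tx":0,"ty":0,"tz":-0.003,"wx":0,"wy":0,"wz":0,"gripper":0},
  {"tx":0,"ty":0,"tz":-0.003,"wx":0,"wy":0,"wz":0,"gripper":0},
  {"tx":0,"ty":0,"tz":-0.003,"wx":0,"wy":0,"wz":0,"gripper":0},
])

```text
time_s: 6.3
tool_pos: [625.7, 132.5, 226.0]
tool_rot: [[0.942, 0.337, -0.0], [0.337, -0.942, -0.0], [-0.0, 0.0, -1.0]]
wrist_force: [0.8, 0.1, -0.3]
grip_width: 35.2
```

>>> move_arm([
  {"tx":0,"ty":0,"tz":-0.003,"wx":0,"wy":0,"wz":0,"gripper":0},
  {"tx":0,"ty":0,"tz":-0.003,"wx":0,"wy":0,"wz":0,"gripper":0},
  {"tx":0,"ty":0,"tz":-0.003,"wx":0,"wy":0,"wz":0,"gripper":0},
])

```text
time_s: 6.6
tool_pos: [625.8, 132.5, 217.1]
tool_rot: [[0.942, 0.337, 0.0], [0.337, -0.942, -0.0], [0.0, 0.0, -1.0]]
wrist_force: [1.5, -1.6, -1.1]
grip_width: 34.8
```

>>> move_arm([
  {"tx":0,"ty":0,"tz":-0.002,"wx":0,"wy":0,"wz":0,"gripper":0},
  {"tx":0,"ty":0,"tz":-0.001,"wx":0,"wy":0,"wz":0,"gripper":0},
  {"tx":0,"ty":0,"tz":-0.001,"wx":0,"wy":0,"wz":0,"gripper":0},
])

```text
time_s: 6.9
tool_pos: [625.8, 132.5, 213.3]
tool_rot: [[0.942, 0.337, 0.0], [0.337, -0.942, -0.0], [0.0, 0.0, -1.0]]
wrist_force: [1.3, -3.6, 9.9]
grip_width: 34.8
```

```bash
python3 - <<'E'
from h import *
a,_=grab('side','s6')
cv2.imwrite('pics/s6c.png',cv2.resize(a[150:235,200:275],None,fx=7,fy=7,interpolation=2))
E
```

```text
(no output)
```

View pics/s6c.png

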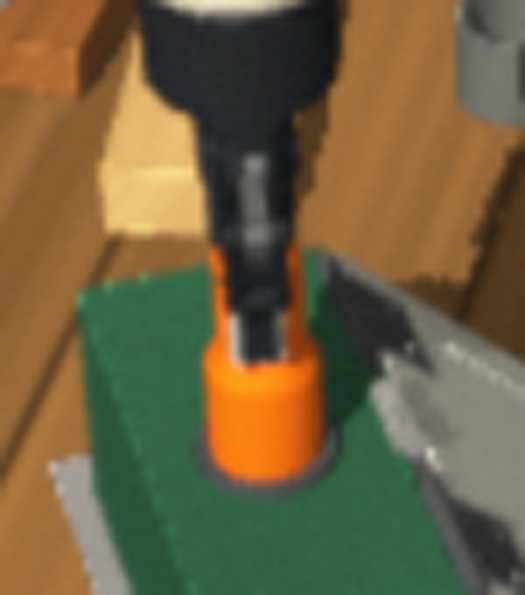

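The picture shows the skirt on the collar at crop (265,480), and contact came at the expected height. I'll press a little more to be sure it's home.

>>> move_arm([
  {"tx":0,"ty":0,"tz":-0.001,"wx":0,"wy":0,"wz":0,"gripper":0},
  {"tx":0,"ty":0,"tz":-0.001,"wx":0,"wy":0,"wz":0,"gripper":0},
  {"tx":0,"ty":0,"tz":0,"wx":0,"wy":0,"wz":0,"gripper":0},
])

```text
time_s: 7.25
tool_pos: [626.4, 132.6, 213.2]
tool_rot: [[0.942, 0.337, 0.002], [0.337, -0.942, 0.0], [0.002, 0.001, -1.0]]
wrist_force: [-4.3, -5.8, 22.3]
grip_width: 35.2
```

>>> move_arm([
  {"tx":0,"ty":0,"tz":0.001,"wx":0,"wy":0,"wz":0,"gripper":0},
  {"tx":0,"ty":0,"tz":0.001,"wx":0,"wy":0,"wz":0,"gripper":0.5},
  {"tx":0,"ty":0,"tz":0,"wx":0,"wy":0,"wz":0,"gripper":1},
  {"tx":0,"ty":0,"tz":0,"wx":0,"wy":0,"wz":0,"gripper":1},
  {"tx":0,"ty":0,"tz":0,"wx":0,"wy":0,"wz":0,"gripper":1},
])

```text
time_s: 7.75
tool_pos: [625.5, 132.8, 213.0]
tool_rot: [[0.941, 0.337, -0.0], [0.337, -0.941, 0.0], [-0.0, -0.0, -1.0]]
wrist_force: [-0.1, -0.4, -0.4]
grip_width: 83.6
```

>>> move_arm([
  {"tx":0,"ty":0,"tz":0,"wx":0,"wy":0,"wz":0,"gripper":1},
  {"tx":0,"ty":0,"tz":0.01,"wx":0,"wy":0,"wz":0,"gripper":1},
  {"tx":0,"ty":0,"tz":0.02,"wx":0,"wy":0,"wz":0,"gripper":1},
  {"tx":0,"ty":0,"tz":0.04,"wx":0,"wy":0,"wz":0,"gripper":1},
  {"tx":0,"ty":0,"tz":0.04,"wx":0,"wy":0,"wz":0,"gripper":1},
])

```text
time_s: 8.25
tool_pos: [625.3, 132.6, 325.1]
tool_rot: [[0.941, 0.337, -0.001], [0.337, -0.941, 0.0], [-0.001, -0.0, -1.0]]
wrist_force: [0.1, -0.3, -0.1]
grip_width: 85.3
```

```bash
python3 - <<'E'
from h import *
from scipy.spatial.transform import Rotation as Ro
np.set_printoptions(suppress=True,precision=4)
a,_=grab('side','s7')
cv2.imwrite('pics/s7c.png',cv2.resize(a[150:235,200:275],None,fx=7,fy=7,interpolation=2))
s=readout.state();R=s['tool_rot'];P=s['tool_pos'];print(P,s['joints'])
yaw=np.radians(30.7);H=Ro.from_euler('z',yaw).as_matrix()
hinge=np.array([625.2,130.7,0])-H@[58,0,0]
for th in(0,.785):
    al=np.pi/4-th # slope down
    n=H@np.array([-np.sin(al),0,np.cos(al)])
    al2=np.pi/4-th
    k=hinge+[0,0,122]+120*(H@np.array([-np.cos(al),0,-np.sin(al)]))+31*n
    z=-n
    for sg in(1,-1):
        y=sg*(H@[0,1,0]);x=np.cross(y,z);T=np.c_[x,y,z]
        print(th,'knob',k,'TCP',k-6*z,sg,'rotvec from now',Ro.from_matrix(T@R.T).as_rotvec())
print('hinge',hinge)
E
```

```text
[627.0731 133.375  332.4973] [ 0.0595  0.4189 -0.4397  1.4713  0.1824  1.2837 -1.624 ]
0 knob [483.5195  46.5762  59.0675] TCP [479.8714  44.4102  63.3101] 1 rotvec from now [ 1.0411  0.4887 -2.7328]
0 knob [483.5195  46.5762  59.0675] TCP [479.8714  44.4102  63.3101] -1 rotvec from now [ 0.3322 -0.7041  0.1825]
0.785 knob [472.1357  39.8171 152.9522] TCP [472.1336  39.8158 158.9522] 1 rotvec from now [ 0.0118  0.0042 -2.9497]
0.785 knob [472.1357  39.8171 152.9522] TCP [472.1336  39.8158 158.9522] -1 rotvec from now [-0.0025  0.0073  0.1919]
hinge [575.3286 101.0885   0.    ]
```

View pics/s7c.png

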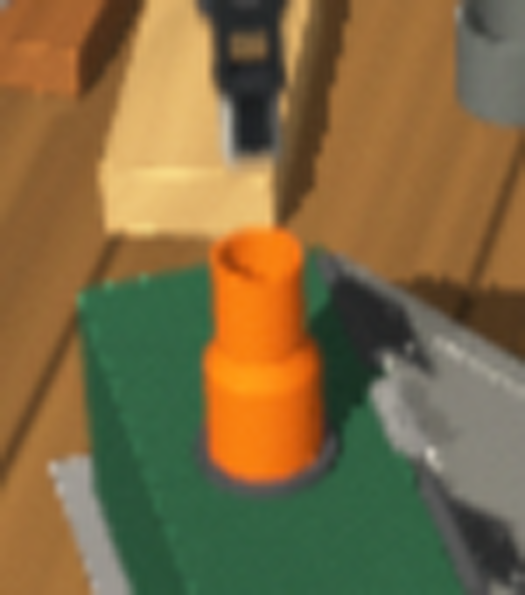

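The adaptor is seated upright on the collar and released. Now to the standoff in front of the knob, tilting to the flap's normal as I go.

>>> move_arm([
  {"tx":-0.025,"ty":-0.015,"tz":0,"wx":0.0415,"wy":-0.088,"wz":0.0228,"gripper":1},
  {"tx":-0.025,"ty":-0.015,"tz":0,"wx":0.0415,"wy":-0.088,"wz":0.0228,"gripper":1},
  {"tx":-0.025,"ty":-0.015,"tz":0,"wx":0.0415,"wy":-0.088,"wz":0.0228,"gripper":1},
  {"tx":-0.025,"ty":-0.015,"tz":0,"wx":0.0415,"wy":-0.088,"wz":0.0228,"gripper":1},
])

```text
time_s: 8.7
tool_pos: [524.8, 72.0, 323.8]
tool_rot: [[0.838, 0.426, 0.34], [0.388, -0.905, 0.177], [0.383, -0.017, -0.924]]
wrist_force: [0.6, -0.4, 1.3]
grip_width: 85.6
```

>>> move_arm([
  {"tx":-0.025,"ty":-0.015,"tz":0,"wx":0.0415,"wy":-0.088,"wz":0.0228,"gripper":1},
  {"tx":-0.025,"ty":-0.015,"tz":-0.02,"wx":0.0415,"wy":-0.088,"wz":0.0228,"gripper":1},
  {"tx":-0.025,"ty":-0.015,"tz":-0.02,"wx":0.0415,"wy":-0.088,"wz":0.0228,"gripper":1},
  {"tx":-0.025,"ty":-0.015,"tz":-0.02,"wx":0.0415,"wy":-0.088,"wz":0.0228,"gripper":1},
  {"tx":0,"ty":0,"tz":-0.03,"wx":0,"wy":0,"wz":0,"gripper":1},
])

```text
time_s: 9.2
tool_pos: [456.8, 34.9, 256.9]
tool_rot: [[0.697, 0.5, 0.515], [0.385, -0.866, 0.32], [0.606, -0.025, -0.795]]
wrist_force: [2.1, 0.4, -0.3]
grip_width: 85.0
```

```bash
python3 - <<'E'
from h import *
np.set_printoptions(suppress=True,precision=3)
s=readout.state();print(s['tool_pos'],s['tool_rot'],s['joints'])
a,_=grab('side','s8');
E
```

```text
[456.793  34.856 256.935] [[ 0.697  0.5    0.515]
 [ 0.385 -0.866  0.32 ]
 [ 0.606 -0.025 -0.795]] [ 0.386 -0.074 -0.292  2.356 -0.943  0.494 -0.198]
```

View pics/s8.png

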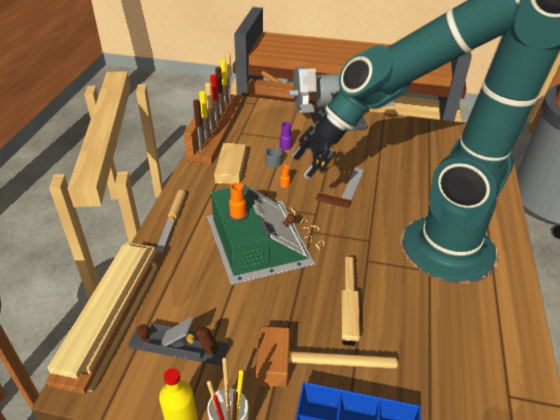

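>>> move_arm([
  {"tx":-0.006,"ty":-0.005,"tz":-0.03,"wx":0,"wy":0,"wz":0,"gripper":1},
  {"tx":-0.006,"ty":-0.005,"tz":-0.03,"wx":0,"wy":0,"wz":0,"gripper":1},
  {"tx":-0.004,"ty":-0.004,"tz":-0.03,"wx":0,"wy":0,"wz":0,"gripper":1},
  {"tx":0,"ty":0,"tz":-0.01,"wx":0,"wy":0,"wz":0,"gripper":1},
])

```text
time_s: 9.65
tool_pos: [448.8, 27.4, 192.1]
tool_rot: [[0.703, 0.503, 0.503], [0.393, -0.864, 0.315], [0.593, -0.024, -0.805]]
wrist_force: [0.4, -0.8, 0.5]
grip_width: 85.5
```

```bash
python3 - <<'E'
from h import *
np.set_printoptions(suppress=True,precision=3)
s=readout.state();print(s['time_s'],s['tool_pos'],s['tool_rot'],s['joints'],s['qd'])
E
```

```text
9.65 [448.776  27.443 192.079] [[ 0.703  0.503  0.503]
 [ 0.393 -0.864  0.315]
 [ 0.593 -0.024 -0.805]] [ 0.683  0.07  -0.592  2.418 -1.182  0.363  0.118] [ 0.289  0.286 -0.339  0.075 -0.505 -0.279  0.606]
```

>>> move_arm([
  {"tx":0,"ty":0,"tz":0,"wx":-0.048,"wy":0.08,"wz":0,"gripper":1},
  {"tx":0,"ty":0,"tz":0,"wx":-0.048,"wy":0.08,"wz":0,"gripper":1},
  {"tx":0,"ty":0,"tz":0,"wx":-0.048,"wy":0.08,"wz":0,"gripper":1},
  {"tx":0,"ty":0,"tz":0,"wx":-0.048,"wy":0.08,"wz":0,"gripper":1},
  {"tx":0,"ty":0,"tz":0,"wx":0,"wy":0,"wz":0,"gripper":1},
])

```text
time_s: 10.15
tool_pos: [448.2, 33.1, 192.4]
tool_rot: [[0.804, 0.507, 0.31], [0.457, -0.861, 0.222], [0.38, -0.037, -0.924]]
wrist_force: [-0.9, -0.2, 0.2]
grip_width: 85.6
```

```bash
python3 - <<'E'
from h import *
from scipy.spatial.transform import Rotation as Ro
np.set_printoptions(suppress=True,precision=3)
s=readout.state();R=s['tool_rot'];P=s['tool_pos'];print(s['time_s'],P,R,s['joints'],s['qd'])
H=Ro.from_euler('z',30.7,degrees=True).as_matrix()
z=H@[np.sin(.262),0,-np.cos(.262)];y=-(H@[0,1,0]);T=np.c_[np.cross(y,z),y,z]
k=np.array([483.5,46.6,59.1])
print(z,'rot',Ro.from_matrix(T@R.T).as_rotvec(),'grip TCP',k-6*z,'d',k-6*z-P,'standoff70',k-76*z-P)
E
```

```text
10.15 [448.208  33.051 192.394] [[ 0.804  0.507  0.31 ]
 [ 0.457 -0.861  0.222]
 [ 0.38  -0.037 -0.924]] [ 0.486  0.085 -0.504  2.29  -0.394  0.485 -0.732] [ 0.044 -0.007 -0.011  0.067 -0.298 -0.069  0.35 ]
[ 0.223  0.132 -0.966] rot [-0.097  0.092  0.006] grip TCP [482.164  45.807  64.895] d [  33.956   12.755 -127.498] standoff70 [ 18.366   3.499 -59.887]
```

>>> move_arm([
  {"tx":0.006,"ty":0.001,"tz":-0.01,"wx":-0.049,"wy":0.046,"wz":0.003,"gripper":1},
  {"tx":0.006,"ty":0.001,"tz":-0.02,"wx":-0.048,"wy":0.046,"wz":0.003,"gripper":1},
  {"tx":0.006,"ty":0.001,"tz":-0.02,"wx":0,"wy":0,"wz":0,"gripper":1},
  {"tx":0,"ty":0,"tz":0,"wx":0,"wy":0,"wz":0,"gripper":1},
  {"tx":0,"ty":0,"tz":0,"wx":0,"wy":0,"wz":0,"gripper":1},
])

```text
time_s: 10.65
tool_pos: [464.0, 35.6, 141.2]
tool_rot: [[0.831, 0.51, 0.221], [0.492, -0.86, 0.135], [0.259, -0.004, -0.966]]
wrist_force: [-0.9, -1.6, 0.1]
grip_width: 85.3
```

```bash
python3 - <<'E'
from h import *
from scipy.spatial.transform import Rotation as Ro
np.set_printoptions(suppress=True,precision=3)
s=readout.state();R=s['tool_rot'];P=s['tool_pos'];print(s['time_s'],P,R,s['joints'],s['qd'])
H=Ro.from_euler('z',30.7,degrees=True).as_matrix()
z=H@[np.sin(.262),0,-np.cos(.262)];y=-(H@[0,1,0]);T=np.c_[np.cross(y,z),y,z]
k=np.array([483.5,46.6,59.1])
print('rot',Ro.from_matrix(T@R.T).as_rotvec(),'d',k-6*z-P,'standoff70',k-76*z-P)
for n,o in(('side',(230,150)),('top',(240,170))):
    a,_=grab(n,n+'9')
    c=cv2.resize(a[o[1]:o[1]+100,o[0]:o[0]+110],None,fx=6,fy=6,interpolation=2)
    for X,col in((k,(255,0,0)),(P+6*R[:,2],(255,255,0)),(P+25*R[:,2],(255,255,255))):
        cv2.circle(c,tuple(((pr(n,X)-o+.5)*6).round().astype(int).tolist()),4,col,1)
    cv2.imwrite(f'pics/{n}9c.png',c)
E
```

```text
10.65 [464.035  35.626 141.153] [[ 0.831  0.51   0.221]
 [ 0.492 -0.86   0.135]
 [ 0.259 -0.004 -0.966]] [ 0.332  0.236 -0.441  2.239 -0.036  0.453 -1.092] [ 0.01  -0.025 -0.002 -0.004  0.014  0.003 -0.018]
rot [-0.003 -0.002  0.   ] d [ 18.129  10.181 -76.257] standoff70 [ 2.539  0.924 -8.646]
```

View pics/side9c.png

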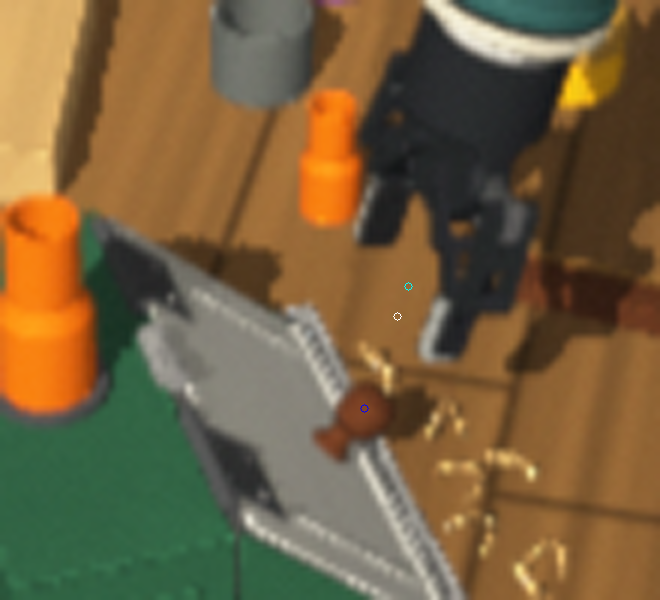

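View pics/top9c.png

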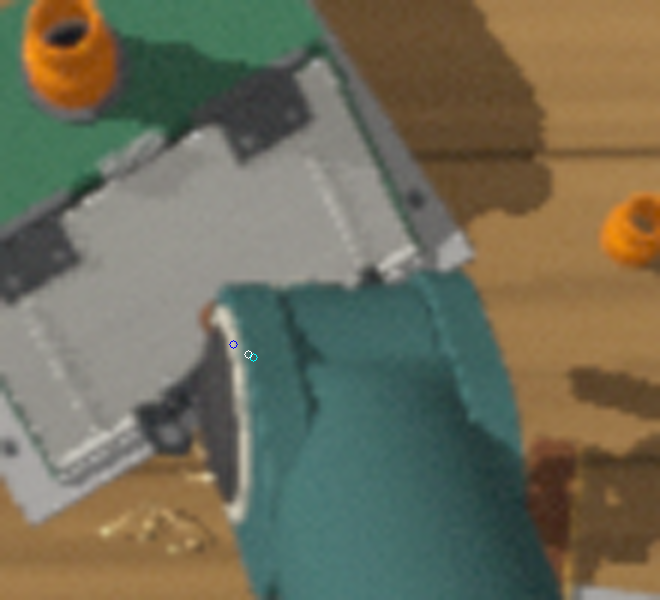

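The projected knob point falls on the ball at crop (364,408) in the side view, and the jaws straddle it. Going in.

>>> move_arm([
  {"tx":0.005,"ty":0.003,"tz":-0.02,"wx":0,"wy":0,"wz":0,"gripper":1},
  {"tx":0.005,"ty":0.003,"tz":-0.02,"wx":0,"wy":0,"wz":0,"gripper":1},
  {"tx":0.005,"ty":0.003,"tz":-0.02,"wx":0,"wy":0,"wz":0,"gripper":1},
  {"tx":0.0035,"ty":0.0015,"tz":-0.01,"wx":0,"wy":0,"wz":0,"gripper":1},
  {"tx":0,"ty":0,"tz":-0.004,"wx":0,"wy":0,"wz":0,"gripper":1},
])

```text
time_s: 11.25
tool_pos: [483.2, 45.9, 66.8]
tool_rot: [[0.831, 0.51, 0.222], [0.492, -0.86, 0.134], [0.259, -0.002, -0.966]]
wrist_force: [-0.2, 1.0, 0.8]
grip_width: 85.6
```

```bash
python3 - <<'E'
from h import *
s=readout.state();R=s['tool_rot'];P=s['tool_pos'];print(s['time_s'],P,s['wrist_force'],s['joints'])
n,o='side',(230,150)
a,_=grab(n,n+'10');cv2.imwrite(f'pics/{n}10c.png',cv2.resize(a[o[1]:o[1]+100,o[0]:o[0]+110],None,fx=6,fy=6,interpolation=2))
E
```

```text
11.25 [483.18827964  45.88957962  66.818001  ] [-0.22300201  1.04272387  0.79369262] [ 0.20766676  0.41683515 -0.34267016  2.23443931  0.08531928  0.27578277
 -1.20700827]
```

View pics/side10c.png

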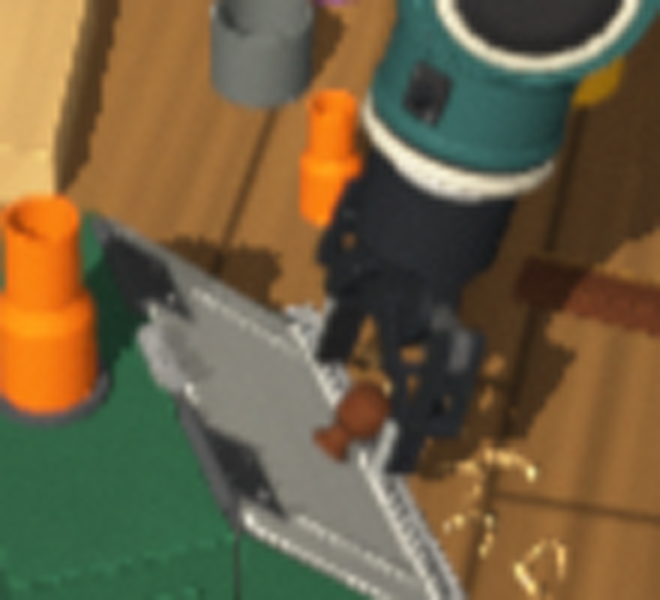

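>>> move_arm([
  {"tx":0,"ty":0,"tz":-0.001,"wx":0,"wy":0,"wz":0,"gripper":0.6},
  {"tx":0,"ty":0,"tz":0,"wx":0,"wy":0,"wz":0,"gripper":0.5},
  {"tx":0,"ty":0,"tz":0,"wx":0,"wy":0,"wz":0,"gripper":0.4},
  {"tx":0,"ty":0,"tz":0,"wx":0,"wy":0,"wz":0,"gripper":0.2},
  {"tx":0,"ty":0,"tz":0,"wx":0,"wy":0,"wz":0,"gripper":0.1},
])

```text
time_s: 11.8
tool_pos: [483.3, 45.8, 66.2]
tool_rot: [[0.831, 0.51, 0.223], [0.492, -0.86, 0.133], [0.26, -0.001, -0.966]]
wrist_force: [-0.6, -0.8, 4.4]
grip_width: 25.8
```

>>> move_arm([
  {"tx":0,"ty":0,"tz":0,"wx":0,"wy":0,"wz":0,"gripper":0},
  {"tx":0,"ty":0,"tz":0,"wx":0,"wy":0,"wz":0,"gripper":0},
  {"tx":0,"ty":0,"tz":0,"wx":0,"wy":0,"wz":0,"gripper":0},
])

```text
time_s: 12.1
tool_pos: [483.3, 45.9, 66.1]
tool_rot: [[0.831, 0.51, 0.223], [0.492, -0.86, 0.134], [0.26, -0.002, -0.966]]
wrist_force: [-0.4, -1.7, 5.0]
grip_width: 26.3
```

```bash
python3 - <<'E'
from h import *
s=readout.state();R=s['tool_rot'];P=s['tool_pos'];print(s['time_s'],P,s['wrist_force'],s['grip_width'])
n,o='side',(230,150)
a,_=grab(n,n+'11');cv2.imwrite(f'pics/{n}11c.png',cv2.resize(a[o[1]:o[1]+100,o[0]:o[0]+110],None,fx=6,fy=6,interpolation=2))
E
```

```text
12.1 [483.33174292  45.85479603  66.11783593] [-0.38615236 -1.69778822  5.03539452] 26.283139652110275
```

View pics/side11c.png

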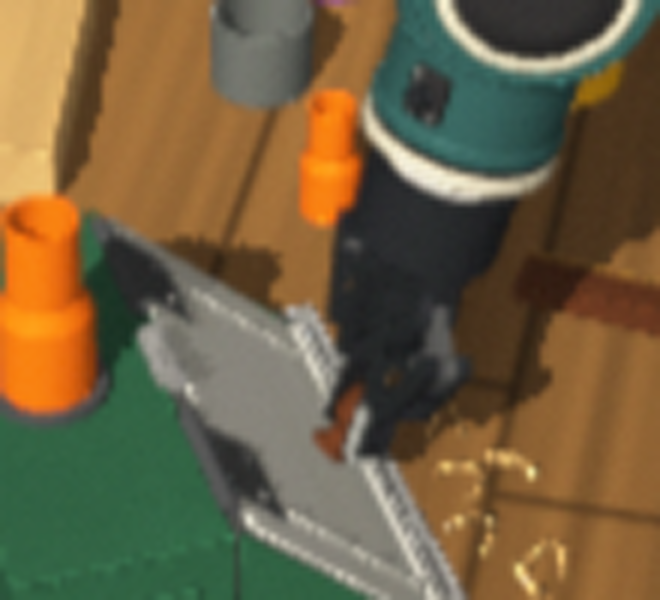

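```bash
python3 - <<'E'
from h import *
from scipy.spatial.transform import Rotation as Ro
np.set_printoptions(suppress=True,precision=4)
s=readout.state();P=s['tool_pos']
H=Ro.from_euler('z',30.7,degrees=True).as_matrix();ax=H[:,1]
h=np.array([575.3,101.1,122]);N=10
pts=[h+Ro.from_rotvec(ax*.785*i/N).apply(P-h) for i in range(N+1)]
print(np.diff(pts,axis=0)); print(pts[0],pts[-1],ax*.0785)
d=np.load('pics/side0.npy')
# shut flap plane sanity from the first depth picture
Q=cloud('side',d)[215:240,262:275].reshape(-1,3);print(Q.mean(0)); c=Q.mean(0);u,sv,vt=np.linalg.svd(Q-c);n=vt[2]*np.sign(vt[2][2]);print(n,H.T@n,sv)
E
```

```text
[[-3.4823 -2.0676  8.5843]
 [-2.8927 -1.7176  8.8754]
 [-2.2853 -1.3569  9.1119]
 [-1.6639 -0.9879  9.2923]
 [-1.0322 -0.6129  9.4154]
 [-0.3941 -0.234   9.4806]
 [ 0.2463  0.1463  9.4873]
 [ 0.8853  0.5256  9.4356]
 [ 1.5188  0.9018  9.3258]
 [ 2.143   1.2724  9.1586]]
[483.3702  45.8122  66.144 ] [476.4131  41.6813 158.3113] [-0.0401  0.0675  0.    ]
[529.0121 149.666  104.7974]
[-0.9261 -0.2507  0.2821] [-0.9243  0.2572  0.2821] [831.4321 313.8174 160.9887]
```

>>> move_arm([
  {"tx":-0.0035,"ty":-0.002,"tz":0.0085,"wx":-0.04,"wy":0.0675,"wz":0,"gripper":0},
  {"tx":-0.003,"ty":-0.0017,"tz":0.009,"wx":-0.04,"wy":0.0675,"wz":0,"gripper":0},
  {"tx":-0.0023,"ty":-0.0014,"tz":0.009,"wx":-0.04,"wy":0.0675,"wz":0,"gripper":0},
  {"tx":0,"ty":0,"tz":0,"wx":0,"wy":0,"wz":0,"gripper":0},
])

```text
time_s: 12.55
tool_pos: [474.5, 40.6, 92.9]
tool_rot: [[0.86, 0.51, 0.02], [0.51, -0.86, 0.013], [0.024, -0.001, -1.0]]
wrist_force: [3.0, -4.9, -3.5]
grip_width: 26.2
```

```bash
python3 - <<'E'
from h import *
s=readout.state();R=s['tool_rot'];P=s['tool_pos'];print(s['time_s'],P,s['wrist_force'],s['grip_width'],s['joints'])
n,o='side',(230,150)
a,_=grab(n,n+'12');cv2.imwrite(f'pics/{n}12c.png',cv2.resize(a[o[1]:o[1]+100,o[0]:o[0]+110],None,fx=6,fy=6,interpolation=2))
E
```

```text
12.55 [474.54814651  40.62969044  92.92312644] [ 2.97522521 -4.8818632  -3.5297871 ] 26.225920283009575 [ 0.06868537  0.39975902 -0.24882135  2.10947903  0.14767392  0.62677291
 -1.31493337]
```

View pics/side12c.png

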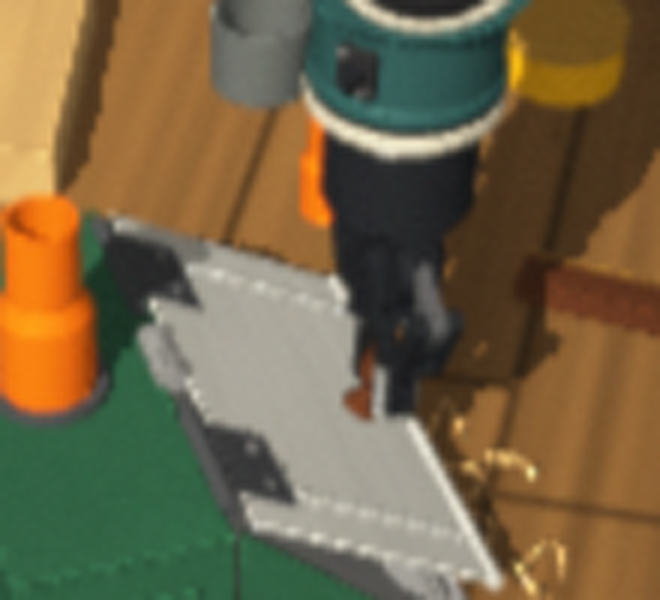

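The flap is rising with the knob, the grip is steady at 26 mm and the forces are low. Continuing along the arc.

>>> move_arm([
  {"tx":-0.0017,"ty":-0.001,"tz":0.0093,"wx":-0.04,"wy":0.0675,"wz":0,"gripper":0},
  {"tx":-0.001,"ty":-0.0006,"tz":0.0094,"wx":-0.04,"wy":0.0675,"wz":0,"gripper":0},
  {"tx":-0.0004,"ty":-0.0002,"tz":0.0095,"wx":-0.04,"wy":0.0675,"wz":0,"gripper":0},
])

```text
time_s: 12.9
tool_pos: [471.4, 38.7, 120.9]
tool_rot: [[0.842, 0.509, -0.181], [0.498, -0.861, -0.105], [-0.209, -0.001, -0.978]]
wrist_force: [4.5, 0.0, -3.9]
grip_width: 26.2
```

>>> move_arm([
  {"tx":0.0002,"ty":0.0001,"tz":0.0095,"wx":-0.04,"wy":0.0675,"wz":0,"gripper":0},
  {"tx":0.0009,"ty":0.0005,"tz":0.0094,"wx":-0.04,"wy":0.0675,"wz":0,"gripper":0},
  {"tx":0.0015,"ty":0.0009,"tz":0.0093,"wx":-0.04,"wy":0.0675,"wz":0,"gripper":0},
  {"tx":0.0021,"ty":0.0013,"tz":0.0092,"wx":-0.04,"wy":0.0675,"wz":0,"gripper":0},
  {"tx":0,"ty":0,"tz":0,"wx":0,"wy":0,"wz":0,"gripper":0},
])

```text
time_s: 13.4
tool_pos: [476.1, 41.5, 157.5]
tool_rot: [[0.744, 0.509, -0.433], [0.441, -0.861, -0.255], [-0.503, -0.001, -0.864]]
wrist_force: [0.9, -5.4, -4.5]
grip_width: 25.9
```

>>> move_arm([
  {"tx":0,"ty":0,"tz":0,"wx":0,"wy":0,"wz":0,"gripper":0},
  {"tx":0,"ty":0,"tz":0,"wx":0,"wy":0,"wz":0,"gripper":0},
])

```text
time_s: 13.6
tool_pos: [476.0, 41.5, 157.4]
tool_rot: [[0.746, 0.509, -0.43], [0.441, -0.861, -0.253], [-0.499, -0.001, -0.867]]
wrist_force: [5.4, -3.1, -5.1]
grip_width: 25.8
```

```bash
python3 - <<'E'
from h import *
s=readout.state();R=s['tool_rot'];P=s['tool_pos'];print(s['time_s'],P,s['wrist_force'],s['grip_width'],s['joints'])
n,o='side',(230,150)
a,_=grab(n,n+'13');cv2.imwrite(f'pics/{n}13c.png',cv2.resize(a[o[1]:o[1]+100,o[0]:o[0]+110],None,fx=6,fy=6,interpolation=2))
b,_=grab('top','top13');cv2.imwrite('pics/top13c.png',cv2.resize(b[140:260,190:320],None,fx=5,fy=5,interpolation=2))
E
```

```text
13.6 [475.99485282  41.4903019  157.40149309] [ 5.3542064  -3.08008121 -5.08203463] 25.78749255624551 [-0.09284681  0.55157277 -0.1908245   1.75909103  0.22819491  1.35883194
 -1.42622577]
```

View pics/side13c.png

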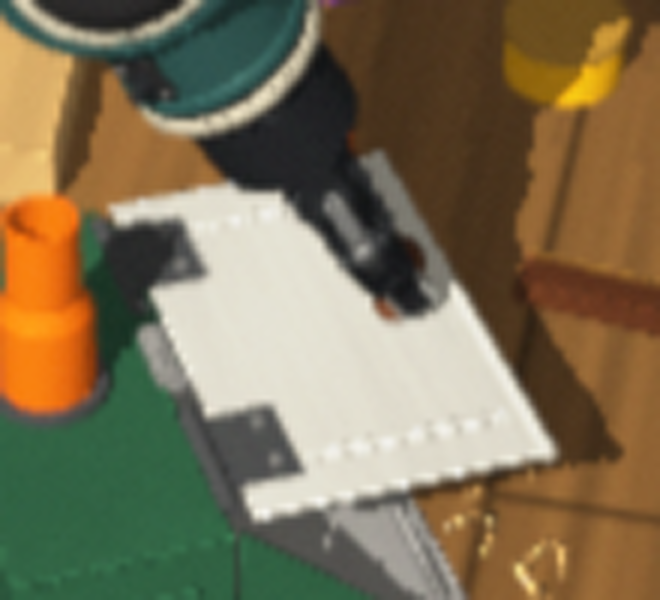

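View pics/top13c.png

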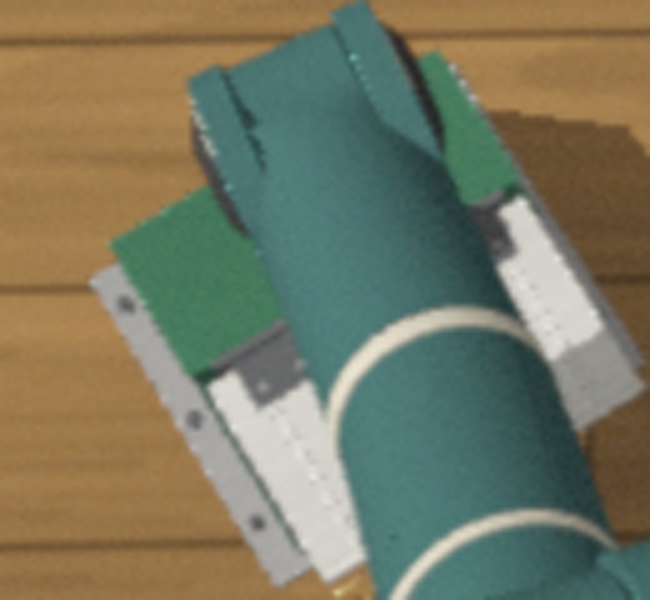

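```bash
python3 - <<'E'
from h import *
from scipy.spatial.transform import Rotation as Ro
np.set_printoptions(suppress=True,precision=2)
H=Ro.from_euler('z',30.7,degrees=True).as_matrix();h=np.array([575.3,101.1,122])
def corner(a,y,L,hh=3):
    al=np.pi/4-a; return h+H@(L*np.array([-np.cos(al),0,-np.sin(al)])+hh*np.array([-np.sin(al),0,np.cos(al)])+[0,y,0])
for a in(40,43,45,47,50):
    print(a,[(pr('side',corner(np.radians(a),y,L))-[230,150]+.5)*6 for y in(-120,120) for L in(154,)], [(pr('side',corner(np.radians(a),y,8))-[230,150]+.5)*6 for y in(-120,120)])
# depth plane
d=np.load('pics/side13.npy');img=cv2.imread('pics/side13.png')
P=cloud('side',d)
poly=np.array([[235,260],[285,240],[300,330],[420,335],[500,440],[330,440],[300,410],[250,395]])/6+[230,150]
m=np.zeros(d.shape,np.uint8);cv2.fillPoly(m,[poly.round().astype(int)],1)
Q=P[(m>0)&(d>0)];c=np.median(Q,0);G=H.T@(Q-h).T
print(len(Q))
x,z=G[0],G[2];k=np.abs(z-np.median(z))<15
f=np.polyfit(x[k],z[k],1);print('slope deg',np.degrees(np.arctan(f[0])),'z at x=-80',np.polyval(f,-80)+122,'std',np.std(z[k]-np.polyval(f,x[k])),k.sum(),x.min(),x.max())
d0=np.load('pics/side0.npy');P0=cloud('side',d0)
poly=np.array([[290,180],[390,190],[430,260],[410,290],[450,330],[350,290],[300,190]])/5+[200,175]
m=np.zeros(d.shape,np.uint8);cv2.fillPoly(m,[poly.round().astype(int)],1)
G=H.T@(P0[(m>0)&(d0>0)]-h).T;print('shut slope',np.degrees(np.arctan(np.polyfit(G[0],G[2],1)[0])))
A=np.array([475.99,41.49,157.40])-h;B=np.array([483.37,45.81,66.14])-h
for v in(A,B):
    w=H.T@v;print(np.degrees(np.arctan2(w[2],-w[0])))
E
```

```text
40 [array([373.98, 170.54]), array([545.05, 468.24])] [array([108.68, 203.69]), array([253.63, 514.16])]
43 [array([375.08, 158.35]), array([546.87, 455.7 ])] [array([108.42, 203.09]), array([253.36, 513.55])]
45 [array([375.39, 150.25]), array([547.63, 447.38])] [array([108.22, 202.7 ]), array([253.16, 513.16])]
47 [array([375.37, 142.18]), array([548.03, 439.11])] [array([108.  , 202.32]), array([252.94, 512.78])]
50 [array([374.7 , 130.18]), array([547.93, 426.82])] [array([107.64, 201.76]), array([252.57, 512.23])]
740
slope deg 0.5020889624555573 z at x=-80 123.43082224315059 std 2.2916785125236294 740 -135.72331909689495 -34.18423291593065
shut slope 45.4673894802118
16.99485341670341
-27.506983235326445
```

Three readings put the flap at about 44.5–45°. I'll raise it a hair, settle and recheck.

>>> move_arm([
  {"tx":0,"ty":0,"tz":0.0006,"wx":0,"wy":0,"wz":0,"gripper":0},
  {"tx":0,"ty":0,"tz":0,"wx":0,"wy":0,"wz":0,"gripper":0},
  {"tx":0,"ty":0,"tz":0,"wx":0,"wy":0,"wz":0,"gripper":0},
  {"tx":0,"ty":0,"tz":0,"wx":0,"wy":0,"wz":0,"gripper":0},
  {"tx":0,"ty":0,"tz":0,"wx":0,"wy":0,"wz":0,"gripper":0},
])

```text
time_s: 14.2
tool_pos: [476.2, 41.6, 158.2]
tool_rot: [[0.746, 0.509, -0.429], [0.442, -0.861, -0.252], [-0.498, -0.001, -0.867]]
wrist_force: [6.1, -2.1, -6.4]
grip_width: 25.9
```

```bash
python3 - <<'E'
from h import *
s=readout.state();print(s['time_s'],s['tool_pos'],s['wrist_force'],s['grip_width'],abs(s['qd']).max())
a,_=grab('side','s14')
E
```

```text
14.2 [476.16948735  41.60360904 158.2400778 ] [ 6.09460873 -2.1407344  -6.3831247 ] 25.937198610869476 0.001999833779327838
```

View pics/s14.png

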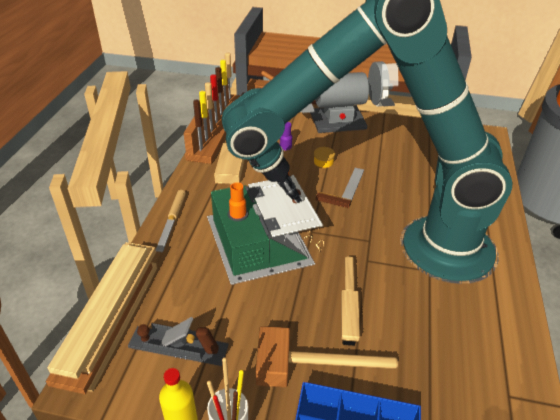

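The adaptor stands on the spigot at (237,200). The flap is level and held at (295,195), and the other visible things are where they were. Handing in.

```bash
python3 -c "
from plant import order
print(order.job_done())"
```

```text
the job is handed in; nothing more can be done
None
```

I pushed the larger orange adaptor, wide end down, onto the spigot until it met the collar, and let go of it. I then lifted the flap by its knob and handed the job in at about 14.3 s, still holding it open.

- **Adaptor:** it stopped at tool height 213.3 mm, against 213.2 expected. It didn't move further under about 22 N, and after release it stood upright on the collar in the picture.
- **Flap angle:** before a last lift of about 0.8 mm, the tool's arc gave 44.5°. The depth slope gave 44.5°, or about 45° once corrected for its error on the shut flap, and the corner positions gave 44.5–45.5°. I did not measure the angle again afterwards; by the arc it is about 45°.
- **Hold:** the grip was steady at 26 mm with about 9 N at the wrist. Since 26 mm is less than the knob's 29 mm, the grip is slightly off its widest part, but it did not slip.
- **Tool tilt:** a full 45° tilt ran into a joint limit, so I gripped about 30° off the knob's axis and kept that angle through the lift.
- **Other things:** those visible in the last picture were where they had been. The arm hid the grey coupler and the small orange adaptor in it.

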